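# Push a board carrier past the spring gate into the curing dock

### The arm

A 6-joint arm with a two-finger parallel gripper is mounted at the origin on the work surface. World frame = base frame: x ahead of the robot, y to its left, z up, the work surface at z = 0. Lengths are in m, angles in rad, forces in N, time in s.
With the tool pointing down it reaches from about 0.3 to 0.875 m from the base axis. Payload 6.4 kg.
Tool frame: the origin (TCP) lies midway between the tips of the shut fingers; the grasp point (between the pads) lies 19 mm behind it (ctrl.tcp_to_grasp is the distance from the TCP to the grasp point, in m); z points along the fingers, y is the direction in which the jaws open and shut (so a half turn about z gives the same grasp; the last joint's range is limited). The gripper opens to 85 mm and grips with 20 to 120 N. Pads are 22 mm wide; open, the fingers measure 114 mm over their backs; the gripper's body (76 mm by 85 mm) begins 54 mm behind the grasp point. The pads swing forward as they close: fully open they stand 13 mm farther back than shut.
Start: joints at [1.077, 0.181, 1.607, -0, 1.354, -0.206], TCP at [0.163, 0.551, 0.231] pointing down, gripper open.
Joint ranges: [-2.99, 2.99], [-0.89, 2.07], [0.3, 2.58], [-1.14, 4.28], [0, 2.63], [-3.12, 3.12]. Speed limits (rad/s): [2.57, 2.57, 3.01, 3.14, 3.14, 3.14].

### API

Orientations are given as a unit quaternion [w, x, y, z].
In Python, from bench import monitor, imaging, order, spotter, ctrl gives the robot as it stands.
- The arm moves only by the shell command python3 -m pendant 'ROWS'. ROWS is JSON, a list that holds one entry, the list of rows, each a list of 5 numbers: the shift along the world's x, y, z in mm, then the turn about the world's z in degrees, then the finger opening in mm, from 0 to 85.4. A call has 1 to 8 rows; each row shifts and turns the commanded pose from where the row before left it; what a row does not reach is not made up. A row lasts 1/8 s, in which the tool goes at most 62.5 mm and 10.7 degrees, less where a joint would pass 70% of its speed; a pose out of reach is approached as far as the arm can. A call with a gripper value outside its range is refused whole. The fingers move at their own pace and stop on an object; the grip force is fixed at half the most. Time passes only in rows, so rows that do not move let the fingers close. It gives the time, the measured TCP pose, the force and the opening at its end, in the units of the state.
- monitor.get_obs(): the state, without advancing time (a new reading comes with each control period).
- imaging.camera(name): name is "side" or "top"; returns a dict with "img" (420x560x3 uint8, red, green, blue), "vfov" (degrees; the focal length in pixels is half the picture's height over the tangent of half this angle, whatever the lens; pixels are square), "cx", "cy" (the principal point, pixels), "distortion" ([k1, k2, p1, p2, k3] as OpenCV has them; the pictures are not rectified), "origin" and "orientation" of the camera in the world. Camera axes: x right, y down, z forward; pixel columns grow to the right and rows downward; lengths in m; the calibration is good to about 2 mm. A picture is of the moment at which its call begins. There is no depth.
- order.hand_in(): hands the job in, once; it reports no verdict.
Trained networks look in the newest picture that a camera, given by its name, has taken for a name from the list of things; names that differ only in an ending like _2 or _b are one class to them, and where a whole thing is asked for, a point or a joint stands for the part that bears it (a point fixed in the world has none). Each returns a list of dicts, best first, with "confidence" (0 to 1); they miss things now and then, are a little off and sometimes report something else, mostly with a low value. They report only what shows in the picture. A call takes as long as a camera call. They do not tell look-alikes from the thing itself.
- spotter.recognise(camera, thing): "at" ([x, y, z] in m, in the coordinates of the camera as it stood for that picture, good to about 4 mm: the middle of the surface that is visible of it).
- spotter.tip_of(camera, thing): "at" ([x, y, z] in m, in the coordinates of the camera as it stood for that picture, good to about 4 mm: a listed point, or the origin of a listed thing).
The state is a dict: "time_s": time; "q": joint angles; "dq": joint speeds; "joint_efforts": joint torques, N m; "eef_pos": TCP position; "eef_rot": TCP orientation; "wrist_force": force on the tool from outside, world axes, zero at the start; "torque": the same for the moment, N m; "opening": opening from 0.0 (shut) to 1.0 (fully open).
Only numpy, scipy, OpenCV 4.12 (cv2) and the standard library are available. Lean on these libraries where they do the work, as an engineer would, in place of code of your own. Each camera call takes 0.05 s, during which the arm holds its last target. There are 200 camera calls.

### The job

Load the blue circuit-board carrier into the curing dock: press the yellow treadle down with one fingertip to hold the red gate up, and meanwhile, with the other fingertip, push the carrier by its white push plate along the chute until it is fully home against the black end stop. Keep the gate up, clear of the carrier, until the carrier is home, then take the fingers away so that the gate closes behind it. Do not lift or tip the carrier, and leave everything else on the bench where it is.

Things in the scene. Friction and masses are not known exactly. Their poses are not given: they have to be found in the camera images.
- dock: the fixed curing dock. Origin: on the bench under the chute's centre line; x = push direction, z up, treadle on the -y side. Aluminium chute from x=-201 mm to the end stop at x=+164; floor 6 mm above the bench, walls inside at y=+-33, 5 mm thick, tops 22 mm above the bench. Lamp pods 34 mm tall at x=77 to 158, y=39 to 55; hinge bearings 42 mm tall at x=-194 and +74, y=-48.
- end_stop (a point): middle of the black end stop's front face, at the chute's far end (dock x=+164 mm, y=0), 13 mm above the bench
- gate (a joint): angle (rad) of the red gate, one rigid piece with the treadle, about a hinge line parallel to the dock's x at y=-48 mm, 34 mm above the bench. 0 = closed; grows to a stop at 0.65 as the treadle goes down and the gate rises. The carrier passes freely from 0.27 up; aim for 0.45. A spring shuts it when released; holding takes about 1.5 to 2.5 N on the yellow strip. The carrier cannot push it open.
- gate_panel (a point): middle of the lower edge of the red gate panel, which moves with the gate: 32 mm wide across the chute (dock y=-2 to +30 mm), 6 mm thick, at dock x=+60 mm, lower edge 18 mm above the bench when closed. The red arm above it reaches 62 mm above the bench (about 95 mm when raised).
- treadle (a point): centre of the treadle's yellow strip, moving with the gate, 42 mm from the hinge line. Flat steel plate from dock x=-185 to +30 mm, 8 to 56 mm out from the hinge line (strip 29 to 55). Closed: slopes up outwards by 0.45 rad, centre at dock y=-86, 52 mm above the bench. At gate 0.45: level, 34 mm high, centre at y=-90. A fingertip can press it anywhere and slide along it.
- carrier: the loose blue carrier, about 0.4 kg. Origin: centre of the underside of its 90 x 60 mm tray (x=-45 to +45 mm, 24 mm tall); x = push direction, as the dock's. Behind the tray a 6 mm thick tail, low enough to lie under the closed gate, with the push plate at its end. It starts before the gate; fully home, its front touches the end stop and its origin is at dock x=+119 mm.
- push_plate (a point): centre of the rear face of the carrier's upright white push plate, 105 mm behind the carrier's origin and 34 mm above the bench. The plate is 56 mm wide, 8 mm thick, and its top is 62 mm above the bench.
- glue: bystander, to be left alone: small blue glue bottle, 30 mm across, 85 mm tall, standing beside the dock. Origin at its underside.
- screw_jar: bystander, to be left alone: small glass jar with steel lid, 44 mm across, 45 mm tall, standing beside the dock. Origin at its underside.
- solvent: bystander, to be left alone: yellow solvent jar with steel cap, 60 mm across, 95 mm tall. Origin at its underside.
- white_phone: bystander, to be left alone: white phone lying flat, 70 x 142 x 8 mm. Origin at its underside.
- gold_cover: bystander, to be left alone: gold phone back cover lying flat, 72 x 146 x 5 mm. Origin at its underside.
- screwdriver: bystander, to be left alone: small green screwdriver, 150 mm long, lying down. Origin at its underside.
- pliers: bystander, to be left alone: pliers with red handles, about 125 mm long, lying down. Origin at its underside.
Not all that is in view belongs to the job. Leave any brown look-alike of the carrier alone.

How it is judged:
By the outcome, as a careful person would: the job done as asked, in the order asked, and still so for the second after the job is handed in, with the robot touching nothing.
It also fails if it takes over 51 s, if anything falls off the work surface, if the arm or the gripper's body presses on something with over 40 N, if the wrist force passes 120 N, or if a joint passes its speed limit or range.

## Working session

There is one attempt and no reset: what is moved stays moved. The work goes in short steps, Python scripts to look and compute and a shell command to move; the robot and the scene stay as the last step left them, time stands still between calls to the robot, and variables do not carry over. Pictures are saved under pics/ and viewed, about 8 in all and at most 12, crops included, and the job is handed in when it is done.

```bash
mkdir -p pics
cat > h.py <<'E'
import numpy as np, cv2
from scipy.spatial.transform import Rotation as R
from bench import monitor, imaging, order, spotter, ctrl
def cam(n):
    c=imaging.camera(n); c['R']=R.from_quat(np.roll(c['orientation'],-1)).as_matrix(); c['o']=np.array(c['origin'])
    f=210/np.tan(np.radians(c['vfov'])/2); c['K']=np.array([[f,0,c['cx']],[0,f,c['cy']],[0,0,1.]]); c['D']=np.array(c['distortion'],float); return c
def w(c,p): return c['R']@np.array(p)+c['o']
def proj(c,P):
    P=(np.atleast_2d(P)-c['o'])@c['R']; return cv2.projectPoints(P,np.zeros(3),np.zeros(3),c['K'],c['D'])[0][:,0]
def ray(c,u,v,z):
    d=cv2.undistortPoints(np.array([[[u,v]]],float),c['K'],c['D'])[0,0]; d=c['R']@np.array([d[0],d[1],1]); return c['o']+d*(z-c['o'][2])/d[2]
def save(c,n): cv2.imwrite('pics/'+n,c['img'][:,:,::-1])
E
python3 - <<'E'
from h import *
for n in('top','side'):
    c=cam(n); save(c,n+'0.png'); print(n,c['o'].round(3),c['R'].round(2).tolist(),c['vfov'],c['D'])
    for f,ts in((spotter.tip_of,['dock','end_stop','gate_panel','treadle','carrier','push_plate','glue','screw_jar','solvent']),):
        for t in ts:
            for d in f(n,t)[:3]:
                P=w(c,d['at']); print(t,round(d['confidence'],2),P.round(3),proj(c,P)[0].round())
print({k:v for k,v in monitor.get_obs().items()})
E
```

```text
top [0.289 0.005 1.061] [[-0.03, -0.99, 0.17], [-1.0, 0.03, 0.03], [-0.03, -0.17, -0.99]] 56.27642529670767 [-0.07048962  0.          0.          0.          0.        ]
dock 0.69 [ 0.503 -0.015 -0.001] [298. 192.]
end_stop 0.67 [0.499 0.145 0.015] [239. 194.]
gate_panel 0.92 [0.49  0.045 0.02 ] [276. 196.]
treadle 0.64 [ 0.597 -0.092  0.051] [326. 153.]
carrier 0.95 [ 0.509 -0.054  0.005] [312. 189.]
carrier 0.76 [ 0.167 -0.279 -0.004] [402. 314.]
carrier 0.59 [0.768 0.089 0.   ] [259. 103.]
push_plate 0.77 [ 0.262 -0.333  0.026] [423. 277.]
push_plate 0.6 [ 0.515 -0.157  0.034] [351. 183.]
glue 0.48 [0.404 0.069 0.002] [268. 228.]
screw_jar 0.71 [ 0.425 -0.131 -0.002] [341. 219.]
screw_jar 0.29 [ 0.529  0.438 -0.002] [137. 188.]
solvent 0.87 [ 0.671 -0.399  0.001] [431. 130.]
solvent 0.72 [ 0.515 -0.158  0.038] [352. 183.]
side [-0.211 -0.594  0.989] [[0.67, -0.54, 0.51], [-0.74, -0.47, 0.47], [-0.01, -0.7, -0.72]] 47.206435732373805 [-0.14463184  0.          0.          0.          0.        ]
dock 0.6 [ 0.512 -0.016  0.002] [299. 208.]
end_stop 0.67 [0.496 0.147 0.015] [253. 181.
[... 473 characters left out ...]
419. 287.]
{'time_s': 1.0, 'q': array([ 1.07670073e+00,  1.80801211e-01,  1.60698797e+00, -2.71226947e-05,
        1.35378077e+00, -2.06325248e-01]), 'dq': array([-4.35621052e-05, -1.08971647e-03, -1.29781125e-03,  6.25330386e-04,
       -6.93933768e-04,  4.09224193e-04]), 'joint_efforts': array([ 1.55160062e-03, -4.44831884e+01, -3.51697326e+01, -3.59688938e-04,
        5.34212686e-04, -1.27714287e-05]), 'eef_pos': array([0.16321076, 0.55137566, 0.2312936 ]), 'eef_rot': array([1.63334120e-05, 1.43386326e-01, 9.89666793e-01, 6.11693234e-06]), 'wrist_force': array([-0.36811255,  0.09737094, -0.35620555]), 'torque': array([-0.06431109,  0.00094547,  0.02344932]), 'opening': 0.9991812028635676}
```

View pics/top0.png

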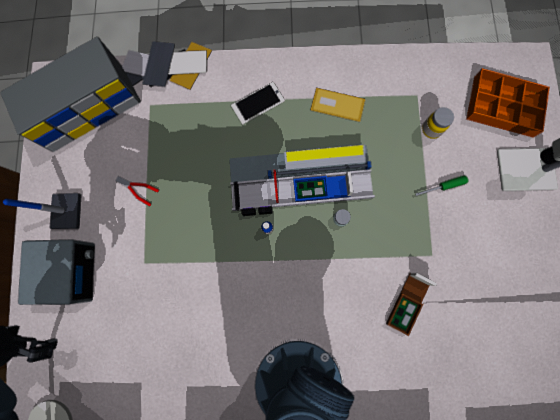

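View pics/side0.png

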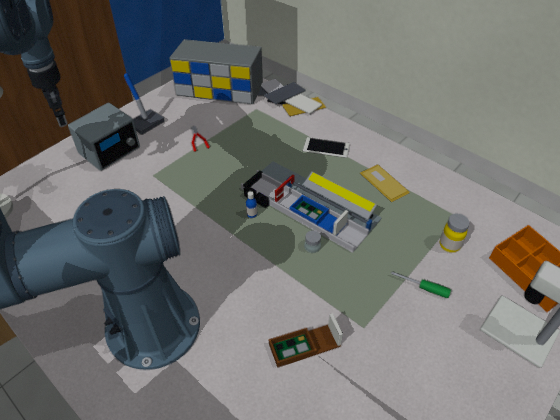

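Candidates for the carrier are the blue one in the chute at top (320,187) and the brown one on the bench at top (407,303). The blue one fits, because it is blue and sits in the chute before the red gate (276,187). I'll fit the dock pose and confirm it in an enlarged overlay crop.

```bash
cat > fit.py <<'E'
from h import *
from scipy.optimize import least_squares
names={'dock':(0,0,0),'end_stop':(164,0,13),'gate_panel':(60,14,18),'treadle':(-77.5,-86,52)}
obs=[];cc={};pl=[]
for n in('top','side'):
    c=cc[n]=cam(n)
    for t in list(names)+['carrier','push_plate']:
        for d in spotter.tip_of(n,t):
            P=w(c,d['at'])
            if .35<P[0]<.7 and abs(P[1])<.25 and d['confidence']>.5:
                if t in names: obs.append((names[t],P))
                else: pl.append((t,P))
                break
def T(p,q): a=np.radians(p[2]); s,k=np.sin(a),np.cos(a); q=np.asarray(q)/1000; return np.array([p[0]+k*q[0]-s*q[1],p[1]+s*q[0]+k*q[1],q[2]])
def inv(p,P): a=np.radians(p[2]); s,k=np.sin(a),np.cos(a); d=P-np.array([p[0],p[1],0]); return 1000*np.array([k*d[0]+s*d[1],-s*d[0]+k*d[1],d[2]])
if __name__=='__main__':
    r=least_squares(lambda p:np.concatenate([(T(p,q)-P)[:2]*1000/4 for q,P in obs]),[.5,-.015,93],loss='soft_l1',x_scale=[.01,.01,1])
    p=r.x; print('dock',p.round(4))
    for q,P in obs: print(q,((P-T(p,q))*1000).round(1))
    for t,P in pl: print(t,inv(p,P).round(1))
    out=[]
    for n,(x0,y0) in(('top',(220,135)),('side',(235,160))):
        c=cc[n]; s=5 if n=='top' else 4.5; W,H=160,110
        im=cv2.resize(c['img'][y0:y0+H,x0:x0+W,::-1],(800,int(H*5)),interpolation=cv2.INTER_CUBIC)
        def L(pts,col):
            u=(proj(c,[T(p,q) for q in pts])-[x0,y0])*5+2; cv2.polylines(im,[u.astype(int).reshape(-1,1,2)],False,col,1)
        for y in(-38,-33,33,38): L([(-201,y,22),(164,y,22)],(0,255,0))
        L([(164,-33,22),(164,33,22)],(255,0,255)); L([(-201,-38,22),(-201,38,22)],(255,0,255))
        a=.45; f=lambda r:(-48-r*np.cos(a),34+r*np.sin(a))
        L([(-185,*f(29)),(30,*f(29)),(30,*f(55)),(-185,*f(55)),(-185,*f(29))],(0,0,255))
        cv2.imwrite(f'pics/fit_{n}.png',im)
E
python3 fit.py
```

```text
dock [ 5.0630e-01 -1.8000e-02  9.2697e+01]
(0, 0, 0) [-3.1  4.5 -1.5]
(164, 0, 13) [-0.5 -1.4  1.1]
(60, 14, 18) [-1.6  2.2 -0.7]
(-77.5, -86, 52) [-2.  -0.9  1.5]
(0, 0, 0) [7.1 0.3 0.9]
(164, 0, 13) [-0.6  0.6 -0.3]
(60, 14, 18) [ 1.2 -2.1  0.9]
(-77.5, -86, 52) [ 2.6 -1.9  3.1]
carrier [-39.2   1.2   3.7]
push_plate [-136.5   -5.    34. ]
carrier [-33.    4.3   6.6]
push_plate [-137.4   -4.1   32.7]
```

View pics/fit_top.png

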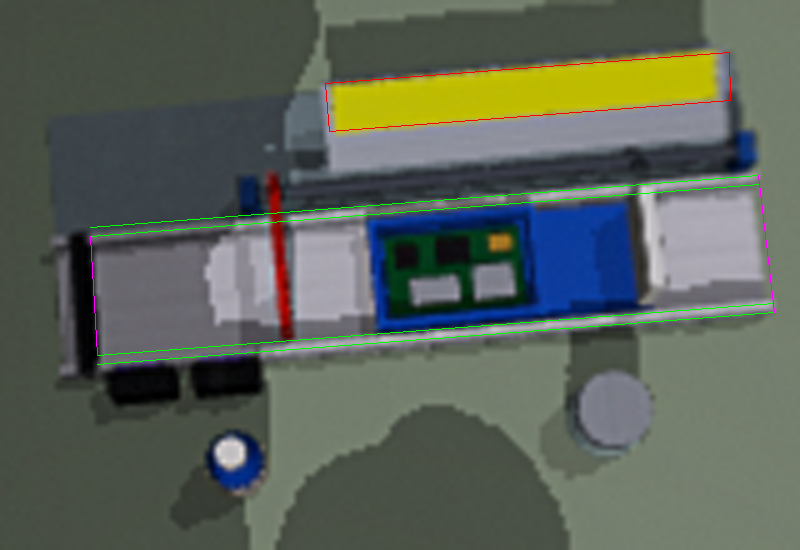

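View pics/fit_side.png

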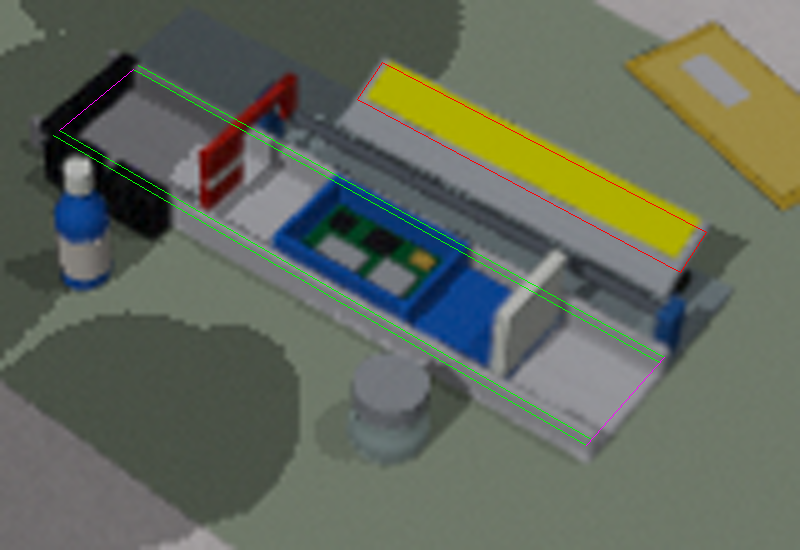

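Both crops confirm the blue carrier (370–660, 190–330 in the top crop) in the chute. The white plate faces the open end, the gate is closed, and the fit is within about 2–3 mm. The plate position suggests a slightly larger heading, so I'm using dock (0.5075, -0.0177, 93.4°). First move is high, over the pre-contact pose.

```bash
python3 -m pendant '[[[25,-45,0,-4.4,78],[25,-45,0,-4.4,78],[25,-45,0,-4.4,78],[25,-45,0,-4.4,78],[25,-45,0,-4.4,78],[25,-45,0,-4.4,78],[25,-45,0,-4.4,78],[25,-45,0,-4.4,78]]]'; python3 -m pendant '[[[25,-45,0,-4.4,78],[25,-45,0,-4.4,78],[25,-45,0,-4.4,78],[25,-45,0,-4.4,78],[25,-45,0,-4.4,78],[25,-45,0,-4.4,78],[25,-45,-30,-4.4,78],[25,-45,-30,-4.4,78]]]'; python3 -m pendant '[[[0,0,0,0,78],[0,0,0,0,78]]]'
```

```text
time_s: 2.7
eef_pos: [0.3639, 0.1899, 0.2316]
eef_rot: [0.0, 0.437, 0.899, 0.0]
wrist_force: [1.0, 0.4, -0.2]
opening: 0.913
time_s: 3.7
eef_pos: [0.5643, -0.1705, 0.1711]
eef_rot: [0.001, 0.689, 0.725, 0.0]
wrist_force: [0.3, 0.2, 0.5]
opening: 0.914
time_s: 3.95
eef_pos: [0.563, -0.1685, 0.1711]
eef_rot: [-0.0, 0.688, 0.726, 0.0]
wrist_force: [-0.8, 0.2, 0.6]
opening: 0.915
```

```bash
python3 -m pendant '[[[-3,-3,-40,0.3,78],[0,0,-40,0,78],[0,0,-10,0,78],[0,0,0,0,78]]]'
cat > look.py <<'E'
import sys
from h import *
from fit import T,inv
p=(.5075,-.0177,93.4)
tag=sys.argv[1]; ims=[]
for n in('top','side'):
    c=cam(n); x0,y0=(230,130) if n=='top' else (245,140); im=c['img'][y0:y0+110,x0:x0+150,::-1]
    ims.append(cv2.resize(im,None,fx=4,fy=2.7 if 0 else 4,interpolation=cv2.INTER_CUBIC)[:300 if 0 else 440])
    for t in('push_plate','carrier','gate_panel','treadle'):
        for d in spotter.tip_of(n,t):
            P=inv(p,w(c,d['at']))
            if abs(P[1])<130 and abs(P[0])<220: print(n,t,round(d['confidence'],2),P.round(1)); break
    print(n,'crop',x0,y0)
im=np.vstack(ims); cv2.imwrite(f'pics/{tag}.png',cv2.resize(im,(409,600),interpolation=cv2.INTER_AREA) if len(sys.argv)<3 else ims[int(sys.argv[2])])
o=monitor.get_obs(); print(o['time_s'],inv(p,o['eef_pos']).round(1),o['wrist_force'].round(1))
E
sed -i 's/^for n in.*top.*side.*:$/&/' fit.py
python3 - <<'E'
# make fit.py importable without camera calls
s=open('fit.py').read(); i=s.index('names='); j=s.index('def T'); k=s.index('if __name__')
open('fit.py','w').write('from h import *\n'+s[j:k])
E
python3 look.py a 1
```

```text
time_s: 4.45
eef_pos: [0.5606, -0.1711, 0.0825]
eef_rot: [0.001, 0.685, 0.728, 0.0]
wrist_force: [0.0, 0.3, -0.7]
opening: 0.913
top carrier 0.52 [-35.9   3.7   6.1]
top gate_panel 0.66 [60.7 15.5 19. ]
top treadle 0.6 [-76.5 -81.9  51.8]
top crop 230 130
side push_plate 0.76 [-141.9   -2.4   37.4]
side carrier 0.72 [-32.8   0.7   9.2]
side gate_panel 0.85 [58.8 16.2 19.3]
side treadle 0.73 [165.4   1.1  15.8]
side crop 245 140
4.95 [-156.9  -43.6   81.6] [-0.3  0.1  0.6]
```

View pics/a.png

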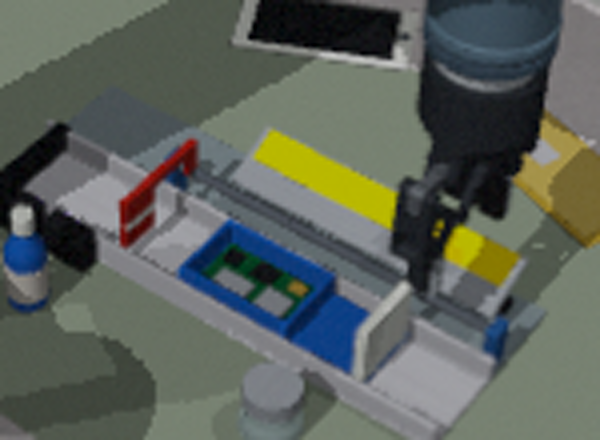

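```bash
python3 - <<'E'
from h import *; from fit import *
c=cam('side'); p=(.5075,-.0177,93.4)
for q in [(-157,3,92),(-157,-90,92),(-137,0,62)]: print(q,(proj(c,T(p,q))[0]-[245,140])*4)
E
python3 -m pendant '[[[0,-4,-15,0,78],[0,0,-15,0,78],[0,0,0,0,78]]]'; python3 -m pendant '[[[0,0,-8,0,78],[0,0,0,0,78]]]'
```

```text
(-157, 3, 92) [413.25850823 294.89807476]
(-157, -90, 92) [488.91772136 212.83999785]
(-137, 0, 62) [385.34375242 309.51517364]
time_s: 5.38
eef_pos: [0.5585, -0.1749, 0.0487]
eef_rot: [-0.002, 0.686, 0.728, -0.001]
wrist_force: [0.2, 0.5, -0.6]
opening: 0.914
time_s: 5.62
eef_pos: [0.56, -0.1755, 0.0428]
eef_rot: [-0.0, 0.686, 0.728, -0.0]
wrist_force: [-0.9, -0.4, 1.2]
opening: 0.911
```

```bash
python3 -m pendant '[[[0,0,-6,0,78],[0,0,-6,0,78],[0,0,0,0,78]]]'; python3 -m pendant '[[[0,0,-4,0,78],[0,0,0,0,78],[0,0,0,0,78]]]';python3 look.py b 1
```

```text
time_s: 6.0
eef_pos: [0.5601, -0.1756, 0.0309]
eef_rot: [-0.0, 0.686, 0.728, -0.0]
wrist_force: [0.1, 0.3, 1.1]
opening: 0.915
time_s: 6.38
eef_pos: [0.5602, -0.1756, 0.0273]
eef_rot: [-0.0, 0.686, 0.728, 0.0]
wrist_force: [-0.4, 0.8, 0.8]
opening: 0.915
top carrier 0.68 [-33.7   3.7   3.7]
top gate_panel 0.83 [64.  18.  41.5]
top treadle 0.88 [-75.5 -84.3  38.1]
top crop 230 130
side push_plate 0.88 [-136.2   -2.8   37.5]
side carrier 0.82 [-34.1   1.9   4.5]
side gate_panel 0.88 [59.3 16.8 46.6]
side treadle 0.67 [-84.1 -92.9  40.1]
side crop 245 140
6.875 [-160.7  -43.2   27.3] [0.9 0.5 1.9]
```

View pics/b.png

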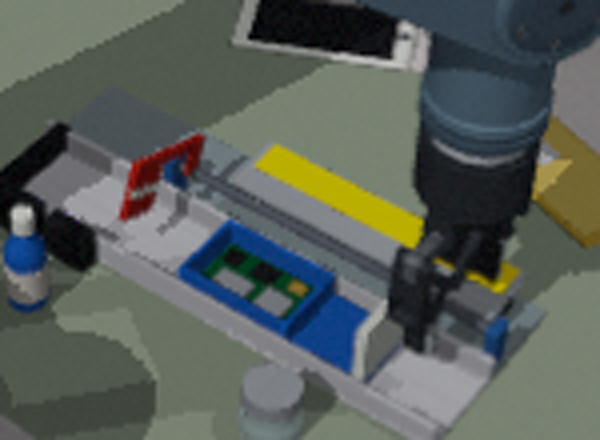

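The gate is up about 0.37 rad and finger B is just behind the plate (crop 420,340). I'll lower 4 mm more, then start pushing.

```bash
python3 -m pendant '[[[0,0,-4,0,78],[0,0,0,0,78],[0,4,0,0,78],[-0.5,4,0,0,78],[0,4,0,0,78],[-0.5,4,0,0,78],[0,4,0,0,78],[-0.5,4,0,0,78]]]'; python3 -m pendant '[[[0,5,0,0,78],[-0.5,5,0,0,78],[-0.5,5,0,0,78],[0,5,0,0,78],[-0.5,5,0,0,78],[0,0,0,0,78]]]';python3 look.py c 1
```

```text
time_s: 7.88
eef_pos: [0.5588, -0.1516, 0.0234]
eef_rot: [0.0, 0.686, 0.728, -0.0]
wrist_force: [-0.2, -4.1, 1.5]
opening: 0.914
time_s: 8.62
eef_pos: [0.5571, -0.1258, 0.0232]
eef_rot: [-0.0, 0.686, 0.728, 0.0]
wrist_force: [1.0, 0.2, 2.4]
opening: 0.916
top carrier 0.53 [4.  3.6 5.9]
top gate_panel 0.62 [60.5 15.9 48.5]
top crop 230 130
side push_plate 0.92 [-101.5   -3.1   35.2]
side carrier 0.67 [ 3.5 -0.   9.6]
side gate_panel 0.71 [60.6 15.9 49.2]
side treadle 0.84 [-81.  -90.3  35.7]
side crop 245 140
9.125 [-111.4  -42.8   23.1] [0.4 1.6 2.2]
```

View pics/c.png

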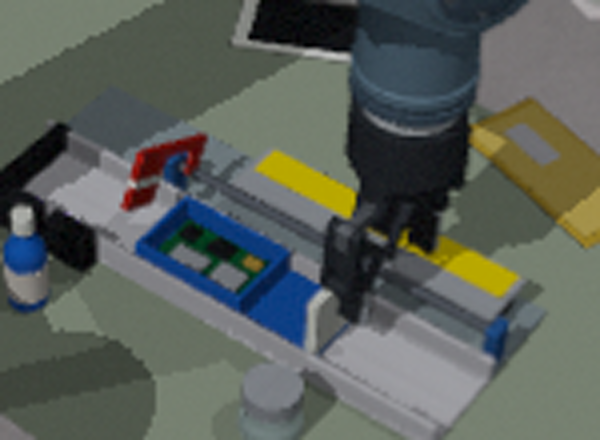

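The carrier has moved with the finger to dock x≈+4. The gate panel's lower edge is about 49 mm high (≈0.46 rad) and its front at (185,210) is about to pass under it. Continuing 96 mm.

```bash
python3 -m pendant '[[[-0.5,6,0,0,78],[0,6,0,0,78],[-0.5,6,0,0,78],[-0.5,6,0,0,78],[0,6,0,0,78],[-0.5,6,0,0,78],[-0.5,6,0,0,78],[0,6,0,0,78]]]'; python3 -m pendant '[[[-0.5,6,0,0,78],[0,6,0,0,78],[-0.5,6,0,0,78],[-0.5,6,0,0,78],[0,6,0,0,78],[-0.5,6,0,0,78],[-0.5,6,0,0,78],[0,6,0,0,78]]]';python3 look.py d 1
```

```text
time_s: 10.12
eef_pos: [0.5546, -0.0782, 0.0233]
eef_rot: [-0.0, 0.686, 0.728, -0.0]
wrist_force: [-0.3, -3.4, 1.3]
opening: 0.916
time_s: 11.12
eef_pos: [0.5521, -0.0302, 0.0233]
eef_rot: [-0.0, 0.686, 0.728, -0.0]
wrist_force: [-0.7, -3.6, 1.6]
opening: 0.912
top carrier 0.44 [96.1  4.9  5.7]
top treadle 0.79 [-77.8 -87.2  33.3]
top crop 230 130
side push_plate 0.58 [-4.8 -4.6 36.2]
side carrier 0.66 [100.4   1.9  10.8]
side gate_panel 0.86 [55.8 13.6 51.5]
side treadle 0.93 [-82.9 -92.   35.6]
side crop 245 140
11.625 [-15.4 -43.6  23.2] [0.1 1.8 2.4]
```

View pics/d.png

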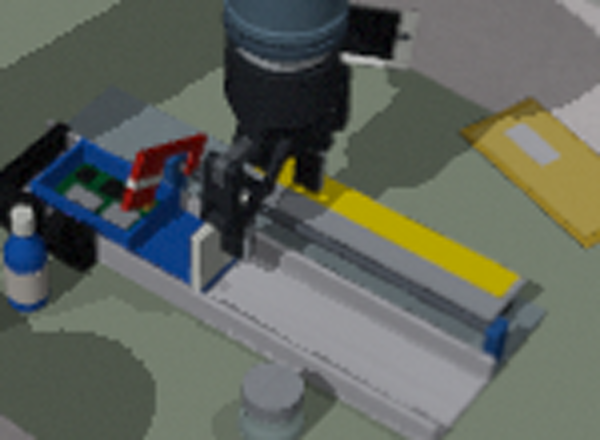

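```bash
python3 -m pendant '[[[0,3,0,0,78],[-0.5,3,0,0,78],[0,3,0,0,78],[-0.5,3,0,0,78],[0,2,0,0,78]]]'; for i in 1; do python3 -m pendant '[[[0,1,0,0,78],[0,1,0,0,78]]]'; python3 -m pendant '[[[0,1,0,0,78],[0,1,0,0,78]]]'; done
```

```text
time_s: 12.25
eef_pos: [0.5512, -0.0165, 0.0233]
eef_rot: [0.0, 0.686, 0.728, -0.0]
wrist_force: [0.5, -3.8, 0.6]
opening: 0.91
time_s: 12.5
eef_pos: [0.5512, -0.0146, 0.0233]
eef_rot: [0.0, 0.686, 0.728, -0.0]
wrist_force: [-0.6, -3.2, 1.1]
opening: 0.912
time_s: 12.75
eef_pos: [0.5512, -0.0126, 0.0233]
eef_rot: [0.0, 0.686, 0.728, -0.0]
wrist_force: [-0.1, -3.2, 2.2]
opening: 0.913
```

```bash
python3 -m pendant '[[[0,1,0,0,78],[0,1,0,0,78]]]'; python3 -m pendant '[[[0,1,0,0,78],[0,1,0,0,78]]]'
```

```text
time_s: 13.0
eef_pos: [0.5512, -0.0116, 0.0234]
eef_rot: [0.001, 0.685, 0.728, -0.001]
wrist_force: [-0.2, -10.1, 1.6]
opening: 0.916
time_s: 13.25
eef_pos: [0.5514, -0.0115, 0.0237]
eef_rot: [0.002, 0.685, 0.729, -0.002]
wrist_force: [-2.7, -18.4, 3.7]
opening: 0.913
```

Contact force rose from 3 to 18 N with no further motion, at the predicted end position. I'll ease off and check before releasing the gate.

```bash
python3 -m pendant '[[[0,-4,0,0,78],[0,-3,0,0,78],[0,0,0,0,78]]]'; python3 look.py e 0; python3 -c "
from h import *
c=cam('side'); cv2.imwrite('pics/e2.png',cv2.resize(c['img'][150:230,235:335,::-1],None,fx=7,fy=7,interpolation=cv2.INTER_CUBIC))"
```

```text
time_s: 13.62
eef_pos: [0.551, -0.0153, 0.0232]
eef_rot: [-0.0, 0.686, 0.728, 0.0]
wrist_force: [-0.3, 0.8, 1.2]
opening: 0.916
top carrier 0.42 [114.6   5.7   4.6]
top treadle 0.89 [-77.7 -86.6  32. ]
top crop 230 130
side push_plate 0.81 [13.  -3.9 35.4]
side carrier 0.73 [119.3   0.9   8. ]
side gate_panel 0.8 [57.4 15.1 51. ]
side treadle 0.61 [-80.4 -90.4  37.3]
side crop 245 140
14.125 [ -0.3 -43.6  23.2] [-0.8  2.5  2.3]
```

View pics/e2.png

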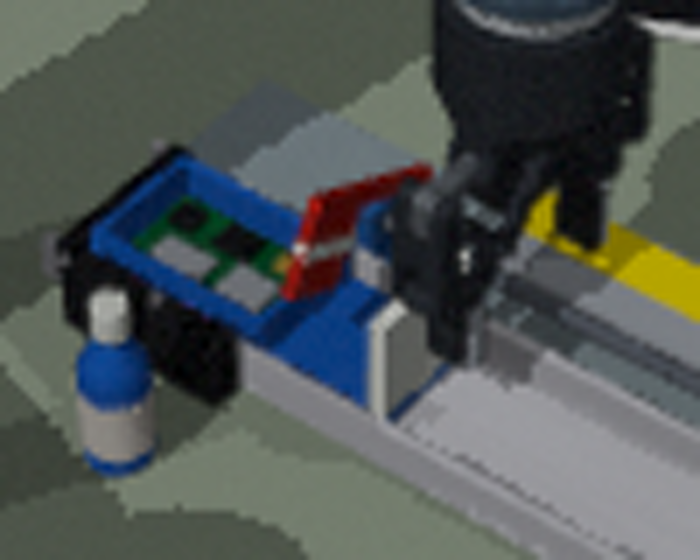

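The carrier is home: the tray front touches the black stop (95–185, 150–240) and the gate is up and clear. Now withdraw backwards a little and up.

```bash
python3 -m pendant '[[[0.5,-6,0,0,78],[0.5,-6,0,0,78],[0,0,4,0,78],[0,0,4,0,78],[0,0,4,0,78],[0,0,4,0,78],[0,0,6,0,78],[0,0,8,0,78]]]'; python3 -m pendant '[[[0,0,25,0,78],[0,0,40,0,78],[0,0,40,0,78],[0,-40,20,0,78],[0,-50,0,0,78],[0,-50,0,0,78],[0,-50,0,0,78],[0,0,0,0,78]]]'; python3 look.py f 1
```

```text
time_s: 15.18
eef_pos: [0.5522, -0.0275, 0.0537]
eef_rot: [-0.0, 0.686, 0.728, 0.0]
wrist_force: [0.4, -0.6, 0.3]
opening: 0.915
time_s: 16.18
eef_pos: [0.5521, -0.2212, 0.1788]
eef_rot: [0.001, 0.687, 0.726, -0.0]
wrist_force: [-0.5, 0.5, 0.3]
opening: 0.914
top push_plate 0.79 [12.7 -2.3 37.9]
top carrier 0.97 [1.15e+02 1.00e-01 5.10e+00]
top gate_panel 0.83 [62.5 14.2 18.3]
top treadle 0.71 [-76.  -83.3  53.7]
top crop 230 130
side push_plate 0.76 [11.9 -4.5 35.9]
side carrier 0.56 [116.8   1.8   7.2]
side gate_panel 0.73 [57.7 13.9 22.3]
side treadle 0.89 [-80.6 -86.   55.9]
side crop 245 140
16.675 [-201.5  -33.   178.4] [0.1 0.4 0.5]
```

View pics/f.png

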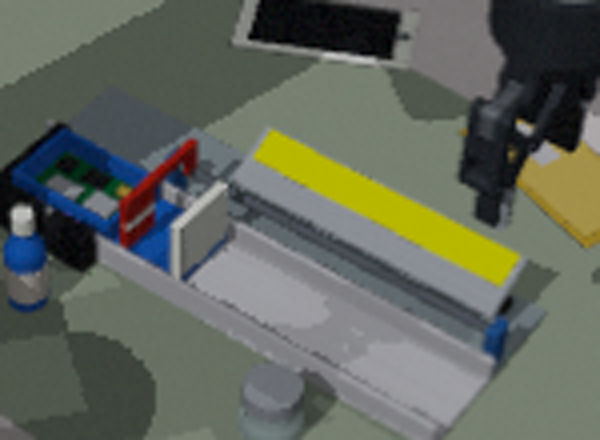

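Gate closed and carrier in place. One close top crop to rule out a gap at the end stop.

```bash
python3 -c "
from h import *
c=cam('top'); cv2.imwrite('pics/g.png',cv2.resize(c['img'][155:215,220:310,::-1],None,fx=8,fy=8,interpolation=cv2.INTER_CUBIC))"
```

```text
(no output)
```

View pics/g.png

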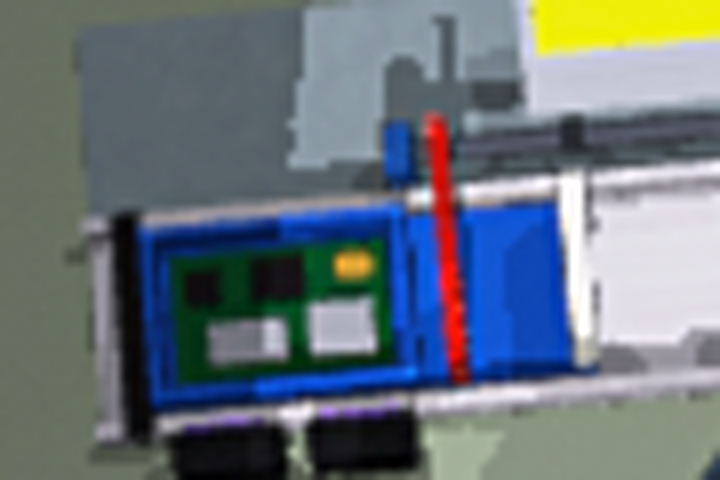

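The tray front (x≈145) sits flush against the black stop (115–145) with no gap. The red gate is down behind the tray, over the tail.

```bash
python3 -c "
from h import *
print(order.hand_in())"
```

```text
the job is handed in; nothing more can be done
None
```

The blue carrier is home in the curing dock, the gate has closed behind it, and the job is handed in. One fingertip held the treadle down, with the gate at about 0.45 rad, while the other pushed the white plate about 150 mm. I withdrew only after checking that the carrier was home. The last clock reading before the hand-in was about 17 s, against the 51 s limit.

- **Carrier home:** the push stalled where expected, with the force rising from 3 to 18 N. The last close crop shows the tray flush with the black end stop.
- **Gate:** its lower edge stood about 50 mm above the bench through the push. After release it read about 18–22 mm, which is closed, with the fingers clear and about zero wrist force.
- **Disagreement:** the networks put the carrier's final position at 115–117 mm, against 119 mm for fully home. That is within their 4 mm error, and the force stop and the crop both indicate it is home.
- **Bystanders:** I planned the moves to stay clear of everything else on the bench. The glue bottle, screw jar, white phone and gold cover looked undisturbed in the crops. I did not re-measure them or look at the solvent jar, screwdriver, pliers and brown look-alike at the end.

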